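# Start the coarse clamping screw of a phone press in its threaded boss and hold it started

## Task

Get the clamping screw of the small phone press started in its thread: first take the amber tape roll off the black knob and lay it flat on the desk, clear of the press. The screw is only standing on top of its brass threaded boss, so, keeping it down on the boss without forcing it, turn the knob backward (anticlockwise seen from above) until the screw drops into the start of the thread, then forward (clockwise) one full turn from there. Finish with the gripper still holding the knob, so that the screw stays put while a colleague snaps the swivel pad onto its nose; do not disturb the things lying on and around the press.

Things in the scene. Friction and masses are not known exactly. Their poses are not given: they have to be found in the camera images.
- press: small press bolted to the desk: aluminium base 156 x 170 mm (top 16 mm up), two pillars at y = -64 and 64 mm with cap nuts up to 127 mm, a blue crosshead 46 mm wide, 166 mm long along y, top 112 mm up; in its middle a brass boss whose collar (42 mm across) ends 132 mm up. Origin on the desk on the screw's axis; x, y along the base's sides, z up.
- knob_grip (a point): on the screw's axis in the middle of its black knob: round with a fluted rim, 46 mm across, its top 12 mm above this point and its underside 13.5 mm below. A white line on its top points along this point's x axis. 170 mm above the desk at the start; turns and sinks with the screw.
- screw (a joint): turn of the screw, rad, growing forward (clockwise from above); -0.2 to 0.2 at the start, turns easily. Right-hand thread, 8 mm a turn, 1 mm play up and down. 0.3 to 1.7 rad backward of the start the thread's tip passes the edge of the flat it stands on and the screw is free to drop 5.3 mm: by its weight of 2 to 3 N if the fingers let it, or along with them if they press down lightly.
- screw_feed (a joint): how far the screw has sunk, m: 0 standing on the boss's flat top (start), 0.0053 just dropped into the thread start, then 0.008 more for each turn forward: 0.0133 one turn in. At 0.024 the knob meets the boss.
- tape_roll: amber roll of heat-proof tape, 55 mm across, 12 mm high, 40 g, closed underneath; origin at the centre of its underside, z up. At the start it lies flat on top of the knob (underside 183 mm above the desk), within about 4 mm of the screw's axis.
- phone: black phone, 148 x 72 x 8 mm, freshly glued, lying along x on the press's mat under the screw. To be left alone. Origin at the centre of its underside.
- swivel_pad: steel swivel pad for the screw's nose, 28 mm across, 13 mm high, lying on the press's base plate beside a pillar. To be left alone. Origin at the centre of its underside.
- solder_spool: spool of solder with blue flanges, 64 mm across, 34 mm high, lying on the desk behind the press and to its left. To be left alone. Origin at its underside, about 10 mm from the spool's middle.
- ipa_bottle: white bottle with a blue pump cap, 59 mm across, 134 mm high, standing on the desk to the right of the press. To be left alone. Origin at the centre of its underside.
- boss: the brass threaded boss in the middle of the crosshead, fixed in it; origin on the screw's axis at its flat top face, 130 mm above the desk. Which way its thread starts is not known beforehand.

How it is judged:
By the outcome, as a careful person would: the job done as asked, in the order asked, and still so for the second after the job is handed in, while the arm keeps its last pose, push and grip.
It also fails if it takes over 72 s, if anything falls off the work surface, if the arm or the gripper's body presses on something with over 40 N, if the wrist force passes 120 N, or if a joint passes its speed limit or range.

## Robot

A 7-joint arm with a two-finger parallel gripper is mounted at the origin on a cart in front of the work surface, level with it; the furniture and walls round the work are solid. World frame = base frame: x ahead of the robot, y to its left, z up, the work surface at z = 0. Lengths are in m, angles in degrees, forces in N, time in s.
With the tool pointing down it reaches from about 0.4 to 0.85 m from the base axis. Payload 6.9 kg.
Tool frame: the origin (TCP) lies at the very end of the fingers, on their centre line; the grasp point (between the pads) lies 19 mm behind it; z points along the fingers, y is the line along which they close (so a half turn about z gives the same grasp; the last joint's range is limited). The gripper opens to 85 mm and grips with 20 to 120 N. Pads are 22 mm wide; open, the fingers measure 114 mm over their backs; the gripper's body (76 mm by 85 mm) begins 54 mm behind the grasp point. The pads swing forward as they close: fully open they stand 13 mm farther back than shut.
Start: joints at [-65.861, 29.078, -13.613, 85.955, 7.202, 65.827, -8.869], TCP at [0.194, 0.594, 0.231] pointing down, gripper open.
Joint ranges: [-176.47, 176.47], [-13.61, 117.27], [-81.72, 77.17], [0.22, 143.17], [-87.28, 267.28], [10, 112.55], [-165.47, 165.47]. Speed limits (degrees/s): [136.94, 136.94, 180, 180, 180, 180, 180].

## Interface

Orientations are given as [roll, pitch, yaw] about the fixed x, y, z axes, in that order (R = Rz(yaw) Ry(pitch) Rx(roll)).
In Python, from bench import manip gives the robot as it stands.
- The arm moves only by the shell command python3 jog.py 'ROWS' [FORCE]. ROWS is a JSON list that holds a single list of rows (three levels of brackets), with 1 to 20 rows, each of 5 numbers: the opening from 0.0 (shut) to 1.0 (fully open), then dx, dy, dz in shares of the most that a row can go, 1 being 50 mm, then a turn about the tool's z in units of 10 degrees; each row shifts and turns the commanded pose from where the row before left it, along the tool's axes as they then stand; what a row does not reach is not made up. A row lasts 1/10 s, in which the tool goes at most 0.05 m and 8.59 degrees, less where a joint would pass 70% of its speed; a pose out of reach is approached as far as the arm can. The fingers move at their own pace and stop on an object; FORCE is the grip in N (left out, the last holds). Time passes only in rows, so rows that do not move let the fingers close. It prints the time, the measured TCP pose, the force, the opening and the grip force at its end. Input that does not fit is refused with a message, and nothing moves.
- manip.read_state(): the state, without advancing time (a new reading comes with each control period).
- manip.read_camera(name): name is "scene" or "top" or "wrist"; returns a dict with "frame" (420x560x3 uint8, red, green, blue), "intrinsics" (3x3 intrinsics, pixels), "view" (4x4, takes a point from world to camera coordinates). Camera axes: x right, y down, z forward; pixel columns grow to the right and rows downward; lengths in m; the calibration is good to about 2 mm. A picture is of the moment at which its call begins. There is no depth.
- manip.hand_in(): hands the job in; it is judged then, once.
The state is a dict: "t": time; "joint_pos": joint angles; "qd": joint speeds; "joint_efforts": joint torques, N m; "eef_pos": TCP position; "ee_rot": TCP orientation; "wrist_force": force on the tool from outside, world axes, zero at the start; "ft_torque": the same for the moment, N m; "finger_gap": opening from 0.0 (shut) to 1.0 (fully open); "grasp_force": force on a finger pad.
Only numpy, scipy, OpenCV 4.12 (cv2) and the standard library are available. Lean on these libraries where they do the work, as an engineer would, in place of code of your own. Each camera call takes 0.05 s, during which the arm holds its last target. There are 200 camera calls.

## Working session

There is one attempt and no reset: what is moved stays moved. The work goes in short steps, Python scripts to look and compute and a shell command to move; the robot and the scene stay as the last step left them, time stands still between calls to the robot, and variables do not carry over. Pictures are saved under pics/ and viewed, at most 10 in all, crops included, and the job is handed in when it is done.

```bash
ls; mkdir -p pics
python3 - <<'E'
from bench import manip
import cv2,numpy as np
s=manip.read_state();print({k:np.round(v,3) for k,v in s.items()})
ims=[]
for n in ("scene","top"):
    c=manip.read_camera(n);np.savez(f"pics/{n}0.npz",**c);print(n,c["intrinsics"].tolist(),np.round(c["view"],4).tolist())
    cv2.imwrite(f"pics/{n}0.png",cv2.cvtColor(c["frame"],cv2.COLOR_RGB2BGR))
E
```

```text
bench.py
jog.py
pics
{'t': np.float64(0.0), 'joint_pos': array([-65.863,  29.124, -13.609,  86.01 ,   7.204,  65.826,  -8.868]), 'qd': array([-0.096, -0.015, -0.054,  0.028,  0.037, -0.001,  0.006]), 'joint_efforts': array([-0.0000e+00, -6.2060e+01, -2.1870e+00, -2.4966e+01,  1.3000e-02,
        1.2000e-02,  0.0000e+00]), 'eef_pos': array([0.194, 0.594, 0.23 ]), 'ee_rot': array([-1.79899e+02,  4.00000e-03,  1.61911e+02]), 'wrist_force': array([ 0.697, -0.923, -0.647]), 'ft_torque': array([ 0.045, -0.009, -0.025]), 'grasp_force': np.float64(0.0), 'finger_gap': np.float64(1.001)}
scene [[391.2375844762589, 0.0, 275.6571324871657], [0.0, 391.2375844762589, 207.64593813002168], [0.0, 0.0, 1.0]] [[-0.0261, -0.9994, -0.0237, -0.1166], [-0.554, 0.0342, -0.8318, 0.4611], [0.8321, -0.0086, -0.5545, 0.4128], [0.0, 0.0, 0.0, 1.0]]
top [[532.5111804897143, 0.0, 281.8792322450388], [0.0, 532.5111804897143, 203.9282176211472], [0.0, 0.0, 1.0]] [[0.0201, -0.9997, -0.0161, -0.154], [-0.9945, -0.0183, -0.1029, 0.6173], [0.1025, 0.0181, -0.9946, 1.33], [0.0, 0.0, 0.0, 1.0]]
```

View pics/scene0.png

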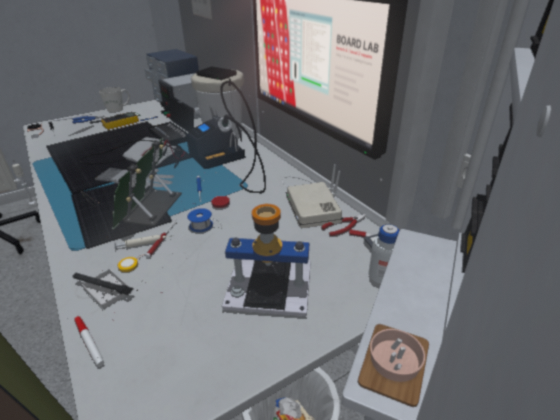

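View pics/top0.png

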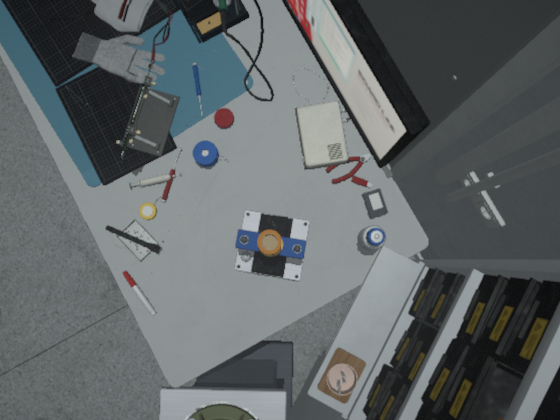

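The scene picture shows the press, with the amber roll at about (266,213). In the top view the roll is at (269,243), the spool at (206,153) and the bottle at (374,237). The desk left of and in front of the press, around (200,220)–(200,310), is empty.

```bash
cat > h.py <<'E'
import numpy as np,cv2
def ray(c,uv,z):
    V=np.array(c["view"]);K=np.array(c["intrinsics"]);R=V[:3,:3];o=-R.T@V[:3,3]
    d=R.T@np.linalg.inv(K)@np.array([uv[0],uv[1],1.]);return o+d*(z-o[2])/d[2]
def proj(c,p):
    V=np.array(c["view"]);q=np.array(c["intrinsics"])@(V[:3,:3]@np.array(p)+V[:3,3]);return q[:2]/q[2]
def big(m):
    cs=cv2.findContours(m.astype(np.uint8),cv2.RETR_EXTERNAL,cv2.CHAIN_APPROX_NONE)[0]
    return sorted(cs,key=cv2.contourArea)[::-1]
def hsv(c): return cv2.cvtColor(c["frame"],cv2.COLOR_RGB2HSV).astype(int)
def two(c1,u1,c2,u2):
    A=[];
    P=[np.array(c["intrinsics"])@np.array(c["view"])[:3] for c in (c1,c2)]
    return (lambda X:X[:3,0]/X[3,0])(cv2.triangulatePoints(P[0],P[1],np.array(u1,float),np.array(u2,float)))
E
python3 - <<'E'
from h import *
t=np.load("pics/top0.npz");s=np.load("pics/scene0.npz")
for n,c in(("top",t),("scene",s)):
    h=hsv(c);m=(h[...,0]>8)&(h[...,0]<22)&(h[...,1]>130)&(h[...,2]>90)
    for k in big(m)[:5]:print(n,"amber",cv2.contourArea(k),np.round(cv2.minEnclosingCircle(k),1) if 0 else cv2.boundingRect(k))
    k=[k for k in big(m) if abs(cv2.boundingRect(k)[0]-258)<15][0]
    e=cv2.fitEllipse(k);print(e, ray(c,e[0],.195))
    b=(h[...,0]>105)&(h[...,0]<125)&(h[...,1]>140)&(h[...,2]>60)
    for k in big(b)[:8]:
        r=cv2.minAreaRect(k);print(n,"blue",cv2.contourArea(k),np.round(r[0],1),np.round(r[1],1),round(r[2],1),ray(c,r[0],.112).round(4))
# corners of crosshead
h=hsv(t);b=(h[...,0]>105)&(h[...,0]<125)&(h[...,1]>140)&(h[...,2]>60);b[:225]=0;b[265:]=0;b[:,:225]=0;b[:,315:]=0
pts=np.argwhere(b)[:,::-1];r=cv2.minAreaRect(pts.astype(np.float32));bx=cv2.boxPoints(r);print(r)
print(np.array([ray(t,p,.112) for p in bx]).round(4))
E
```

```text
top amber 428.0 (258, 230, 24, 24)
((269.2943115234375, 241.50424194335938), (22.86475944519043, 23.942108154296875), 0.6608361601829529) [ 0.51851507 -0.11872216  0.195     ]
top blue 396.5 [204.8 152.8] [21.9 22.6] 45.0 [0.7334 0.0465 0.112 ]
top blue 335.0 [292.5 247.6] [22.5 17.6] 10.0 [ 0.5078 -0.1711  0.112 ]
top blue 302.5 [247.8 240. ] [21.4 17.1] 9.5 [ 0.5238 -0.0641  0.112 ]
top blue 85.0 [196.7  80. ] [28.7  4. ] 81.9 [0.9153 0.0727 0.112 ]
top blue 13.0 [373.2 236.2] [14.5 10.5] 85.9 [ 0.5387 -0.3625  0.112 ]
top blue 0.0 [380. 230.] [0. 0.] 0.0 [ 0.5537 -0.3786  0.112 ]
top blue 0.0 [382.7 232.9] [2.2 0.4] 63.4 [ 0.5469 -0.385   0.112 ]
top blue 0.0 [383.  238.5] [1. 0.] -90.0 [ 0.5336 -0.3857  0.112 ]
scene amber 360.5 (252, 204, 28, 18)
scene amber 24.0 (279, 415, 10, 5)
scene amber 17.0 (276, 239, 6, 8)
scene amber 4.0 (300, 417, 4, 3)
scene amber 2.5 (262, 7, 2, 4)
((265.653076171875, 212.55845642089844), (16.682897567749023, 27.711101531982422), 87.453369140625) [ 0.51573092 -0.11593357  0.195     ]
scene blue 243.5 [293.  249.5] [15. 28.] 90.0 [ 0.5048 -0.1667  0.112 ]
scene blue 202.5 [199. 215.] [12. 22.] 90.0 [0.6366 0.0366 0.112 ]
scene blue 196.5 [239.3 246.4] [26.2 14. ] 2.7 [ 0.5202 -0.0599  0.112 ]
scene blue 60.0 [387.7 233.8] [17.2  9.9] 14.0 [ 0.5443 -0.3647  0.112 ]
scene blue 29.5 [198.5 183.5] [11.  3.] 90.0 [0.7789 0.0574 0.112 ]
scene blue 26.0 [203.5 127. ] [7.8 7.8] 45.0 [1.159 0.093 0.112]
scene blue 1.0 [ 79.5 120.5] [1. 1.] 90.0 [1.2579 0.5466 0.112 ]
scene blue 0.0 [ 86. 119.] [0. 0.] 0.0 [1.2709 0.5284 0.112 ]
((270.4459533691406, 243.82431030273438), (67.23918914794922, 17.59069061279297), 9.462322235107422)
[[ 0.5066 -0.0359  0.112 ]
 [ 0.5481 -0.0416  0.112 ]
 [ 0.5248 -0.2006  0.112 ]
 [ 0.4835 -0.1943  0.112 ]]
```

```bash
cat >> h.py <<'E'
from scipy.spatial.transform import Rotation as Ro
def to(p,off=None):
    from bench import manip
    s=manip.read_state();R=Ro.from_euler("xyz",s["ee_rot"],degrees=True)
    print("t",round(float(s["t"]),2),"pos",np.round(s["eef_pos"],4),"rot",np.round(s["ee_rot"],2),"q",np.round(s["joint_pos"],1),"F",np.round(s["wrist_force"],1),"gap",round(float(s["finger_gap"]),3))
    for q in np.atleast_2d(p): print("tool delta to",q,np.round(R.inv().apply(np.array(q)-s["eef_pos"]),4))
E
python3 - <<'E'
from h import *
t=np.load("pics/top0.npz");print(proj(t,(.5,.1,0)),proj(t,(.5,.07,0)))
for u in((206,153),(150,182),(148,211),(137,240),(140,290),(236,272)):print(u,ray(t,u,.0).round(3))
to([[.45,.3,.3],[.5185,-.1187,.3]])
E
```

```text
[187.96257109 249.4492242 ] [199.4767852  249.67878461]
(206, 153) [0.755 0.062 0.   ]
(150, 182) [0.675 0.207 0.   ]
(148, 211) [0.598 0.209 0.   ]
(137, 240) [0.522 0.234 0.   ]
(140, 290) [0.393 0.22  0.   ]
(236, 272) [ 0.444 -0.027  0.   ]
t 0.1 pos [0.194  0.5937 0.2306] rot [-179.91    0.    161.9 ] q [-65.9  29.1 -13.6  86.    7.2  65.8  -8.9] F [ 1.2 -0.3  0.5] gap 1.0
tool delta to [0.45 0.3  0.3 ] [-0.3345 -0.1997 -0.0691]
tool delta to [ 0.5185 -0.1187  0.3   ] [-0.5297 -0.5765 -0.0685]
```

The manual's scale: shifts go in shares of 50 mm and turns go in units of 10 degrees. Converting my numbers, -0.02 m is -0.4, -0.007 m is -0.14.

```bash
python3 jog.py '[[[1,-0.66,-0.4,-0.14,0],[1,-0.66,-0.4,-0.14,0],[1,-0.66,-0.4,-0.14,0],[1,-0.66,-0.4,-0.14,0],[1,-0.66,-0.4,-0.14,0],[1,-0.66,-0.4,-0.14,0],[1,-0.66,-0.4,-0.14,0],[1,-0.66,-0.4,-0.14,0],[1,-0.66,-0.4,-0.14,0],[1,-0.66,-0.4,-0.14,0],[1,0,0,0,0],[1,0,0,0,0]]]'; python3 -c "
from h import *
to([.5185,-.1187,.3])"
```

```text
t: 1.3
eef_pos: [0.4461, 0.3006, 0.301]
ee_rot: [-180.0, -0.0, 161.8]
wrist_force: [0.5, 0.7, 0.3]
finger_gap: 0.997
grasp_force: 0.0
t 1.3 pos [0.4461 0.3006 0.301 ] rot [-1.7998e+02 -2.0000e-02  1.6176e+02] q [-30.2  18.2  -9.   92.2   3.   69.8  32. ] F [0.5 0.7 0.3] gap 0.997
tool delta to [ 0.5185 -0.1187  0.3   ] [-0.2    -0.3756  0.0011]
```

To row units: -0.0376 m is -0.752, -0.02 m is -0.4.

```bash
python3 jog.py '[[[1,-0.4,-0.752,0,0],[1,-0.4,-0.752,0,0],[1,-0.4,-0.752,0,0],[1,-0.4,-0.752,0,0],[1,-0.4,-0.752,0,0],[1,-0.4,-0.752,0,0],[1,-0.4,-0.752,0,0],[1,-0.4,-0.752,0,0],[1,-0.4,-0.752,0,0],[1,-0.4,-0.752,0,0],[1,0,0,0,0],[1,0,0,0,0],[1,0,0,0,0]]]'
python3 - <<'E'
from h import *
from bench import manip
to([.5185,-.1187,.3])
c=manip.read_camera("wrist");np.savez("pics/w1.npz",**c);cv2.imwrite("pics/w1.png",c["frame"][...,::-1])
h=hsv(c);m=(h[...,0]>8)&(h[...,0]<22)&(h[...,1]>130)&(h[...,2]>90)
k=big(m)[0];e=cv2.fitEllipse(cv2.convexHull(k));print(e,ray(c,e[0],.195),cv2.boundingRect(k))
E
```

```text
t: 2.6
eef_pos: [0.5191, -0.1157, 0.3009]
ee_rot: [179.9, -0.1, 162.1]
wrist_force: [0.4, 0.4, -0.4]
finger_gap: 0.999
grasp_force: 0.0
t 2.6 pos [ 0.5191 -0.1157  0.3009] rot [ 1.7994e+02 -6.0000e-02  1.6207e+02] q [ 8.2 17.6  2.4 93.2 -0.9 69.4 82.9] F [ 0.4  0.4 -0.4] gap 0.999
tool delta to [ 0.5185 -0.1187  0.3   ] [-0.0004 -0.003   0.0009]
((281.7126159667969, 201.47189331054688), (65.40516662597656, 81.609130859375), 1.084619164466858) [ 0.51192004 -0.11419125  0.195     ] (250, 160, 64, 82)
```

View pics/w1.png

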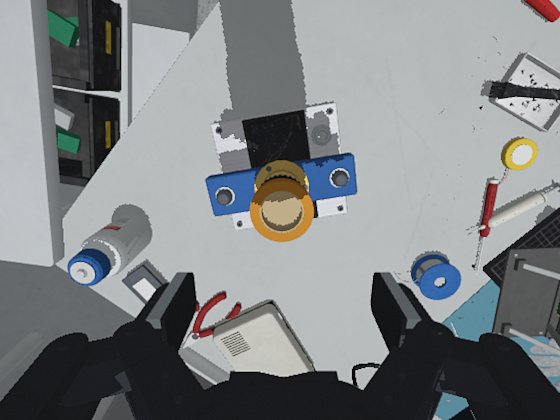

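The wrist picture shows the amber roll centred near (282,210). The mask also caught the brass boss above it, so I'll redo that ray.

Run:
```python
from h import *
w=np.load("pics/w1.npz");t=np.load("pics/top0.npz");s=np.load("pics/scene0.npz")
print("roll w",ray(w,(282,210),.195),"edge r",ray(w,(314,210),.195)-ray(w,(250,210),.195), "opt axis",w["view"][2,:3])
print("tri top/scene",two(t,(269.3,241.5),s,(265.65,212.56)),"top/wrist",two(t,(269.3,241.5),w,(282,210)))
# nuts in wrist and top at z .127
for u in((224,197),(340,178)):print("nut w",ray(w,u,.127))
h=hsv(t);b=(h[...,1]<90)
for u in((244,239),(297,248)):print("nut t",ray(t,u,.127))
```

```text
roll w [ 0.51919391 -0.11628766  0.195     ] edge r [0.01671308 0.05186535 0.        ] opt axis [ 0.30376118 -0.09698994 -0.94779855]
tri top/scene [ 0.51859998 -0.11767474  0.19295481] top/wrist [ 0.51886424 -0.11811374  0.19322369]
nut w [ 0.50729674 -0.17781336  0.127     ]
nut w [ 0.52530989 -0.05456223  0.127     ]
nut t [ 0.52540849 -0.05613735  0.127     ]
nut t [ 0.50671192 -0.18149943  0.127     ]
```

```bash
python3 jog.py '[[[1,-0.008,-0.04,0.6,0],[1,0,0,0.6,0],[1,0,0,0.6,0],[1,0,0,0.4,0],[1,0,0,0.16,0],[1,0,0,0.08,0],[1,0,0,0,0],[1,0,0,0,0]]]' 25
python3 - <<'E'
from h import *
from bench import manip
to([.5188,-.1178,.179])
c=manip.read_camera("wrist");cv2.imwrite("pics/w2.png",c["frame"][...,::-1])
E
```

```text
t: 3.45
eef_pos: [0.5194, -0.1199, 0.1803]
ee_rot: [180.0, 0.1, 161.9]
wrist_force: [-0.3, 0.0, 0.3]
finger_gap: 1.002
grasp_force: 0.0
t 3.45 pos [ 0.5194 -0.1199  0.1803] rot [1.7998e+02 1.0000e-01 1.6193e+02] q [  8.8  23.5   2.2 104.4  -1.1  52.   83.5] F [-0.3  0.   0.3] gap 1.002
tool delta to [ 0.5188 -0.1178  0.179 ] [0.0012 0.0018 0.0013]
```

View pics/w2.png

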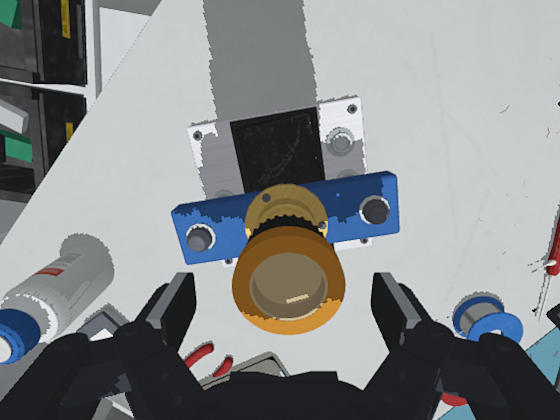

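The roll sits nearly centred between the fingers, at (289,285) against a finger midline at about 284. It needs a 2 mm correction before I close.

To row units: 0.002 m is 0.04, 0.001 m is 0.02.

```bash
python3 jog.py '[[[1,0.02,0.04,0.02,0],[1,0,0,0,0],[0.5,0,0,0,0],[0.5,0,0,0,0],[0.5,0,0,0,0],[0.5,0,0,0,0],[0.5,0,0,0,0],[0.5,0,0,0,0],[0.5,0,0,0,0]]]' 25
python3 - <<'E'
from h import *
from bench import manip
to([.5188,-.1178,.179])
c=manip.read_camera("wrist");s=manip.read_camera("scene");cv2.imwrite("pics/w3.png",np.hstack([cv2.resize(s["frame"][160:320,180:390],None,fx=2,fy=2),c["frame"][120:420,120:440][:320]][0:1]+[cv2.copyMakeBorder(c["frame"][120:420,120:440],0,20,0,0,0)])[...,::-1])
E
```

```text
t: 4.4
eef_pos: [0.5185, -0.1179, 0.1784]
ee_rot: [180.0, 0.0, 161.9]
wrist_force: [-1.1, 0.1, 3.2]
finger_gap: 0.629
grasp_force: 26.1
t 4.4 pos [ 0.5185 -0.1179  0.1784] rot [1.8000e+02 1.0000e-02 1.6191e+02] q [  8.6  23.6   2.2 104.7  -1.1  51.8  83.3] F [-1.1  0.1  3.2] gap 0.629
tool delta to [ 0.5188 -0.1178  0.179 ] [-0.0002  0.0002 -0.0006]
```

View pics/w3.png

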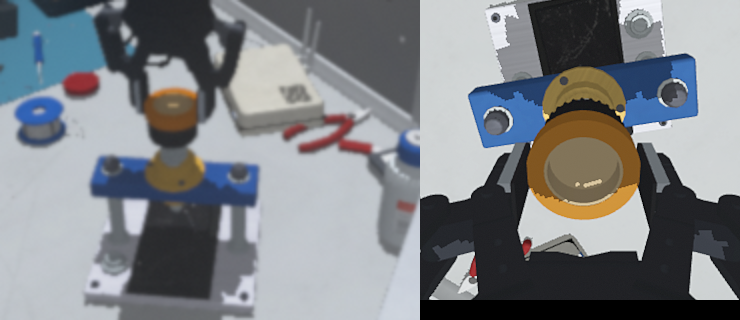

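The roll is held between both pads with the gap at 0.629, which is about 55 mm. I'll lift it and carry it to the left.

```bash
python3 jog.py '[[[0.5,0,0,-0.2,0],[0.5,0,0,-0.4,0],[0.5,0,0,-0.6,0],[0.5,0.16,0.38,-0.2,0],[0.5,0.16,0.38,0,0],[0.5,0.16,0.38,0,0],[0.5,0.16,0.38,0,0],[0.5,0.16,0.38,0,0],[0.5,0.16,0.38,0,0],[0.5,0.16,0.38,0,0],[0.5,0.16,0.38,0,0],[0.5,0.16,0.38,0,0],[0.5,0.16,0.38,0,0],[0.5,0,0,0,0],[0.5,0,0,0,0]]]'
python3 - <<'E'
from h import *
from bench import manip
to([.5,.09,0.0])
c=manip.read_camera("wrist");s=manip.read_camera("scene");cv2.imwrite("pics/w4.png",np.hstack([cv2.resize(s["frame"][130:290,150:360],None,fx=2,fy=2),cv2.copyMakeBorder(c["frame"][120:420,120:440],0,20,0,0,0)])[...,::-1])
E
```

```text
t: 6.0
eef_pos: [0.5014, 0.0874, 0.2485]
ee_rot: [-180.0, 0.0, 162.0]
wrist_force: [-0.9, -0.6, 0.0]
finger_gap: 0.627
grasp_force: 26.6
t 6.0 pos [0.5014 0.0874 0.2485] rot [-1.7997e+02  1.0000e-02  1.6195e+02] q [-11.4  17.6  -1.7 101.6   0.6  60.7  58.6] F [-0.9 -0.6  0. ] gap 0.627
tool delta to [0.5  0.09 0.  ] [0.0022 0.0022 0.2485]
```

View pics/w4.png

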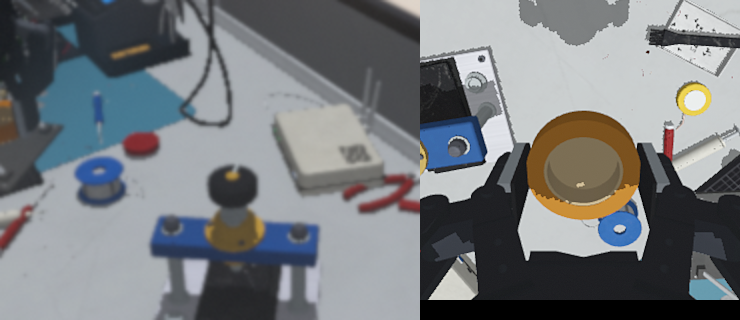

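The roll is held level and has left the knob, which is bare in the scene crop at about (232,185). Lowering it to the desk.

```bash
python3 jog.py '[[[0.5,0,0,0.6,0],[0.5,0,0,0.8,0],[0.5,0,0,0.8,0],[0.5,0,0,0.8,0],[0.5,0,0,0.6,0],[0.5,0,0,0.6,0],[0.5,0,0,0.4,0],[0.5,0,0,0.16,0],[0.5,0,0,0.06,0],[0.5,0,0,0,0],[0.5,0,0,0,0]]]'; python3 jog.py '[[[0.5,0,0,0.04,0],[0.5,0,0,0.04,0],[0.5,0,0,0.04,0],[0.5,0,0,0,0]]]'
```

```text
t: 7.2
eef_pos: [0.5022, 0.0875, 0.0083]
ee_rot: [180.0, 0.1, 161.9]
wrist_force: [0.7, 0.5, -0.3]
finger_gap: 0.625
grasp_force: 26.6
t: 7.6
eef_pos: [0.5013, 0.0876, 0.0011]
ee_rot: [-180.0, -0.0, 161.9]
wrist_force: [0.0, 0.4, -1.2]
finger_gap: 0.631
grasp_force: 26.6
```

To row units: 0.002 m is 0.04.

```bash
python3 jog.py '[[[0.5,0,0,0.04,0],[0.5,0,0,0,0]]]'; python3 jog.py '[[[0.5,0,0,0.02,0],[0.5,0,0,0,0]]]';python3 jog.py '[[[0.5,0,0,0.02,0],[0.5,0,0,0,0]]]'
```

```text
t: 7.8
eef_pos: [0.5013, 0.0876, -0.0009]
ee_rot: [-180.0, -0.0, 161.9]
wrist_force: [-0.0, -0.3, -0.7]
finger_gap: 0.63
grasp_force: 26.6
t: 8.0
eef_pos: [0.5014, 0.0876, -0.0018]
ee_rot: [-180.0, -0.0, 161.9]
wrist_force: [-0.2, 0.2, -0.1]
finger_gap: 0.632
grasp_force: 26.6
t: 8.2
eef_pos: [0.5014, 0.0876, -0.0028]
ee_rot: [-180.0, -0.0, 161.9]
wrist_force: [-0.6, -0.5, -0.7]
finger_gap: 0.63
grasp_force: 26.6
```

To row units: 0.001 m is 0.02.

```bash
python3 jog.py '[[[0.5,0,0,0.02,0],[0.5,0,0,0,0]]]'; python3 jog.py '[[[0.5,0,0,0.02,0],[0.5,0,0,0,0]]]'
```

```text
t: 8.4
eef_pos: [0.5015, 0.0876, -0.0036]
ee_rot: [180.0, 0.0, 161.9]
wrist_force: [-0.4, 0.0, 2.6]
finger_gap: 0.63
grasp_force: 28.1
t: 8.6
eef_pos: [0.5015, 0.0876, -0.0036]
ee_rot: [180.0, 0.0, 161.9]
wrist_force: [-3.6, -0.8, 14.1]
finger_gap: 0.63
grasp_force: 33.7
```

The roll is on the desk. I'll relieve the push, open and rise. While rising I'll turn the wrist so joint 7 will be near +45° above the knob.

To row units: -0.05 m is -1, -0.04 m is -0.8.

```bash
python3 jog.py '[[[0.5,0,0,-0.02,0],[1,0,0,0,0],[1,0,0,0,0],[1,0,0,0,0],[1,0,0,0,0],[1,0,0,-0.06,0],[1,0,0,-0.4,0],[1,0,0,-0.8,0],[1,0,0,-1,0],[1,0,0,-1,0],[1,0,0,-0.8,0],[1,0,0,-0.8,0],[1,0,0,0,0],[1,0,0,0,0]]]'
python3 - <<'E'
from h import *
from bench import manip
t=manip.read_camera("top");s=manip.read_camera("scene");np.savez("pics/t5.npz",**t);np.savez("pics/s5.npz",**s)
to([.5162,-.1175,.25])
h=hsv(s);m=(h[...,0]>8)&(h[...,0]<22)&(h[...,1]>130)&(h[...,2]>60)
for k in big(m)[:4]:
    r=cv2.boundingRect(k);print(r,cv2.contourArea(k),ray(s,(r[0]+r[2]/2,r[1]+r[3]/2),.006))
# knob dark top in scene view
for c,n in((s,"scene"),(t,"top")):
    u=proj(c,(.516,-.1175,.182)).round().astype(int);h=hsv(c);m=np.zeros(h.shape[:2]);w=25
    m[u[1]-w:u[1]+w,u[0]-w:u[0]+w]=(h[u[1]-w:u[1]+w,u[0]-w:u[0]+w,2]<70)
    k=big(m)[0];print(n,u,cv2.boundingRect(k))
cv2.imwrite("pics/k5.png",np.hstack([cv2.resize(s["frame"][180:280,210:330],None,fx=3.2,fy=3.2),cv2.resize(t["frame"][200:280,190:310],None,fx=3.2,fy=3.2,interpolation=cv2.INTER_CUBIC)] if 0 else [cv2.resize(s["frame"][180:300,180:300],(380,380)),cv2.resize(t["frame"][190:310,180:300],(380,380))])[...,::-1])
E
```

```text
t: 10.0
eef_pos: [0.5016, 0.0876, 0.2402]
ee_rot: [179.9, 0.1, 161.9]
wrist_force: [0.1, 0.2, 0.0]
finger_gap: 1.004
grasp_force: 0.0
t 10.1 pos [0.5006 0.0874 0.2383] rot [-1.7994e+02 -9.0000e-02  1.6191e+02] q [-11.3  18.2  -1.8 102.6   0.7  59.3  58.5] F [ 0.1 -0.2  0.1] gap 1.001
tool delta to [ 0.5162 -0.1175  0.25  ] [-0.0784 -0.1899 -0.0117]
(160, 283, 25, 21) 396.5 [0.5015401 0.0880622 0.006    ]
(274, 239, 8, 13) 36.5 [ 0.64872512 -0.13942993  0.006     ]
(279, 415, 10, 5) 24.0 [ 0.23111697 -0.13568641  0.006     ]
(263, 216, 6, 4) 10.0 [ 0.76642523 -0.11092042  0.006     ]
scene [267 218] (255, 214, 23, 20)
top [269 243] (259, 218, 33, 19)
```

View pics/k5.png

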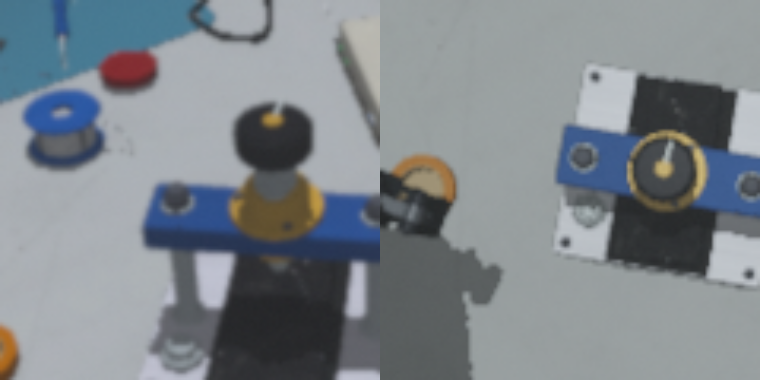

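The roll lies flat on the desk at (0.5015, 0.088). The knob is bare, with its white line pointing roughly ahead. Turning the wrist, then moving over the knob.

To row units: -0.005 m is -0.1, 7 degrees is 0.7.

```bash
python3 jog.py '[[[1,0,0,-0.1,0.7],[1,0,0,-0.1,0.7],[1,0,0,0,0.7],[1,0,0,0,0.7],[1,0,0,0,0.7],[1,0,0,0,0]]]'
python3 - <<'E'
from h import *
to([.5162,-.1175,.25])
t=np.load("pics/t5.npz");s=np.load("pics/s5.npz")
f=lambda x,y:(180+(x-380)*120/380,190+y*120/380)
a=ray(t,f(664,170),.182);b=ray(t,f(671,144),.182);print("knob top",a,"line yaw",np.degrees(np.arctan2(*(b-a)[1::-1])))
a=ray(s,(266.2,217.9),.182);print("knob scene",a)
E
```

```text
t: 10.7
eef_pos: [0.5006, 0.0875, 0.2477]
ee_rot: [-179.8, -0.1, 126.8]
wrist_force: [0.2, -0.4, -0.7]
finger_gap: 0.999
grasp_force: 0.0
t 10.7 pos [0.5006 0.0875 0.2477] rot [-1.7983e+02 -6.0000e-02  1.2681e+02] q [-16.9  17.8   5.8 101.7  -2.   60.7  26.4] F [ 0.2 -0.4 -0.7] gap 0.999
tool delta to [ 0.5162 -0.1175  0.25  ] [-0.1735 -0.1104 -0.0021]
knob top [ 0.51404629 -0.11918612  0.182     ] line yaw -13.834786940977605
knob scene [ 0.51672627 -0.11648503  0.182     ]
```

To row units: -0.0174 m is -0.348, -0.0111 m is -0.222.

```bash
python3 jog.py '[[[1,-0.348,-0.222,0,0],[1,-0.348,-0.222,0,0],[1,-0.348,-0.222,0,0],[1,-0.348,-0.222,0,0],[1,-0.348,-0.222,0,0],[1,-0.348,-0.222,0,0],[1,-0.348,-0.222,0,0],[1,-0.348,-0.222,0,0],[1,-0.348,-0.222,0,0],[1,-0.348,-0.222,0,0],[1,0,0,0,0],[1,0,0,0,0],[1,0,0,0,0]]]'
python3 - <<'E'
from h import *
from bench import manip
to([.5155,-.1178,.153])
c=manip.read_camera("wrist");np.savez("pics/w6.npz",**c);cv2.imwrite("pics/w6.png",c["frame"][...,::-1])
print("expected knob px",proj(c,(.5155,-.1178,.182)))
E
```

```text
t: 12.0
eef_pos: [0.517, -0.117, 0.2487]
ee_rot: [-180.0, -0.1, 127.1]
wrist_force: [-0.1, -0.2, -0.8]
finger_gap: 1.0
grasp_force: 0.0
t 12.0 pos [ 0.517  -0.117   0.2487] rot [-1.7998e+02 -8.0000e-02  1.2705e+02] q [ 3.2 19.8  9.8 98.8 -3.8 61.8 51.2] F [-0.1 -0.2 -0.8] gap 1.0
tool delta to [ 0.5155 -0.1178  0.153 ] [ 0.0001 -0.0016  0.0957]
expected knob px [279.33921448 226.48651516]
```

View pics/w6.png

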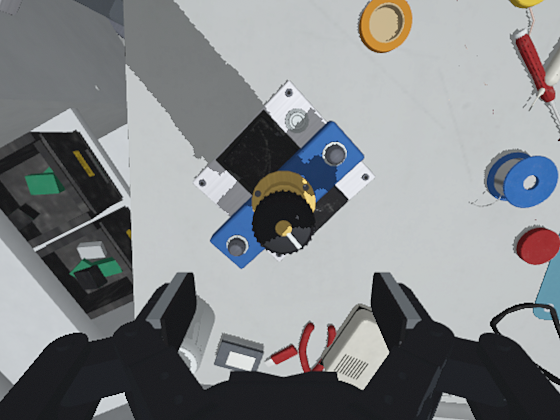

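The knob's cap is at (284,228), in line with the midpoint between the fingers. The white line runs to about (298,247), and the roll lies clear at (386,24). Descending and closing gently.

```bash
python3 jog.py '[[[1,0,-0.01,0.4,0],[1,0,0,0.6,0],[1,0,0,0.6,0],[1,0,0,0.24,0],[1,0,0,0.08,0],[1,0,0,0,0],[1,0,0,0,0]]]' 25
python3 - <<'E'
from h import *
from bench import manip
to([.5163,-.1172,.153])
c=np.load("pics/w6.npz")
a=ray(c,(284,228),.182);b=ray(c,(298,247),.182);print(a,"line yaw",np.degrees(np.arctan2(*(b-a)[1::-1])))
E
python3 jog.py '[[[0.4,0,0,0,0],[0.4,0,0,0,0],[0.4,0,0,0,0],[0.4,0,0,0,0],[0.4,0,0,0,0],[0.4,0,0,0,0],[0.4,0,0,0,0],[0.4,0,0,0,0]]]'
```

```text
t: 12.75
eef_pos: [0.5176, -0.1186, 0.1545]
ee_rot: [179.9, 0.1, 126.9]
wrist_force: [-0.5, -1.0, -0.2]
finger_gap: 0.999
grasp_force: 0.0
t 12.75 pos [ 0.5176 -0.1186  0.1545] rot [1.7992e+02 8.0000e-02 1.2692e+02] q [  4.1  25.3   9.  106.7  -5.1  48.2  52.6] F [-0.5 -1.  -0.2] gap 0.999
tool delta to [ 0.5163 -0.1172  0.153 ] [ 0.0019 -0.0002  0.0015]
[ 0.51892892 -0.11669076  0.182     ] line yaw -18.347392536914107
t: 13.55
eef_pos: [0.5176, -0.1181, 0.1539]
ee_rot: [179.9, 0.1, 126.9]
wrist_force: [2.9, 2.8, 5.7]
finger_gap: 0.532
grasp_force: 27.5
```

To row units: -0.0005 m is -0.01, 0.0004 m is 0.008.

```bash
python3 jog.py '[[[1,0,0,0,0],[1,0,0,0,0],[1,0,0,0,0],[1,0.024,0.008,-0.01,0],[1,0,0,0,0],[0.4,0,0,0,0],[0.4,0,0,0,0],[0.4,0,0,0,0],[0.4,0,0,0,0],[0.4,0,0,0,0],[0.4,0,0,0,0],[0.4,0,0,0,0]]]' 25;python3 -c "
from h import *
to([.5163,-.1172,.153])"
```

```text
t: 14.75
eef_pos: [0.5168, -0.117, 0.154]
ee_rot: [179.9, 0.0, 126.9]
wrist_force: [3.4, 2.1, 2.6]
finger_gap: 0.529
grasp_force: 27.3
t 14.75 pos [ 0.5168 -0.117   0.154 ] rot [1.7995e+02 2.0000e-02 1.2693e+02] q [  4.   25.3   9.  106.9  -5.2  48.2  52.4] F [3.4 2.1 2.6] gap 0.529
tool delta to [ 0.5163 -0.1172  0.153 ] [ 0.0001 -0.0005  0.001 ]
```

Gripped and centred. Turning backward in small checked steps with light pressure.

```bash
python3 jog.py '[[[0.4,0,0.006,0.004,-0.4],[0.4,0,0,0,-0.4],[0.4,0,0,0,0]]]'; python3 jog.py '[[[0.4,0,0,0,-0.4],[0.4,0,0,0,-0.4],[0.4,0,0,0,0]]]'
```

```text
t: 15.05
eef_pos: [0.5168, -0.117, 0.1539]
ee_rot: [180.0, 0.0, 135.0]
wrist_force: [0.3, 2.3, 5.5]
finger_gap: 0.53
grasp_force: 27.5
t: 15.35
eef_pos: [0.5168, -0.117, 0.1538]
ee_rot: [180.0, 0.0, 142.9]
wrist_force: [0.2, 3.0, 5.3]
finger_gap: 0.528
grasp_force: 27.5
```

To row units: -4 degrees is -0.4.

```bash
python3 jog.py '[[[0.4,0,0,0,-0.4],[0.4,0,0,0,-0.4],[0.4,0,0,0,0]]]'; python3 jog.py '[[[0.4,0,0,0,-0.4],[0.4,0,0,0,-0.4],[0.4,0,0,0,0]]]'; python3 jog.py '[[[0.4,0,0,0,-0.4],[0.4,0,0,0,-0.4],[0.4,0,0,0,0]]]'
```

```text
t: 15.65
eef_pos: [0.5168, -0.117, 0.1538]
ee_rot: [180.0, 0.0, 150.8]
wrist_force: [0.8, 2.3, 5.0]
finger_gap: 0.529
grasp_force: 27.5
t: 15.95
eef_pos: [0.5168, -0.117, 0.1538]
ee_rot: [180.0, 0.0, 158.8]
wrist_force: [0.2, 2.2, 4.4]
finger_gap: 0.535
grasp_force: 27.6
t: 16.25
eef_pos: [0.5168, -0.1171, 0.1537]
ee_rot: [180.0, 0.0, 166.8]
wrist_force: [1.7, 2.7, 4.3]
finger_gap: 0.527
grasp_force: 27.5
```

```bash
python3 jog.py '[[[0.4,0,0,0.002,-0.4],[0.4,0,0,0,-0.4],[0.4,0,0,0,0]]]'; python3 jog.py '[[[0.4,0,0,0,-0.4],[0.4,0,0,0,-0.4],[0.4,0,0,0,0]]]'
```

```text
t: 16.55
eef_pos: [0.5168, -0.1171, 0.1538]
ee_rot: [180.0, 0.0, 174.8]
wrist_force: [0.4, 2.5, 5.7]
finger_gap: 0.525
grasp_force: 27.6
t: 16.85
eef_pos: [0.5168, -0.1171, 0.1537]
ee_rot: [180.0, 0.0, -177.2]
wrist_force: [1.1, 2.6, 4.8]
finger_gap: 0.529
grasp_force: 27.6
```

To row units: -4 degrees is -0.4.

```bash
python3 jog.py '[[[0.4,0,0,0,-0.4],[0.4,0,0,0,-0.4],[0.4,0,0,0,0]]]'
```

```text
t: 17.15
eef_pos: [0.5168, -0.1171, 0.1532]
ee_rot: [180.0, 0.0, -169.2]
wrist_force: [3.0, 2.4, -0.8]
finger_gap: 0.528
grasp_force: 27.0
```

The upward force vanished after about 64° of back turn, so the thread tip has passed the edge. I'll follow it down gently.

To row units: 0.001 m is 0.02.

```bash
python3 jog.py '[[[0.4,0,0,0.02,0],[0.4,0,0,0.02,0],[0.4,0,0,0,0]]]';  python3 jog.py '[[[0.4,0,0,0.02,0],[0.4,0,0,0.02,0],[0.4,0,0,0,0]]]'
```

```text
t: 17.45
eef_pos: [0.5167, -0.1171, 0.1511]
ee_rot: [180.0, -0.0, -169.2]
wrist_force: [4.5, 1.4, -3.2]
finger_gap: 0.531
grasp_force: 26.9
t: 17.75
eef_pos: [0.5167, -0.1171, 0.1494]
ee_rot: [-180.0, 0.0, -169.1]
wrist_force: [4.1, 1.4, -2.7]
finger_gap: 0.53
grasp_force: 26.9
```

To row units: 0.0005 m is 0.01.

```bash
python3 jog.py '[[[0.4,0,0,0.01,0],[0.4,0,0,0,0]]]';  python3 jog.py '[[[0.4,0,0,0.008,0],[0.4,0,0,0,0]]]'; python3 jog.py '[[[0.4,0,0,0.006,0],[0.4,0,0,0,0]]]'
```

```text
t: 17.95
eef_pos: [0.5168, -0.1172, 0.1492]
ee_rot: [-180.0, 0.0, -169.1]
wrist_force: [4.2, 2.3, -0.3]
finger_gap: 0.527
grasp_force: 27.2
t: 18.15
eef_pos: [0.5168, -0.1172, 0.149]
ee_rot: [-180.0, 0.0, -169.1]
wrist_force: [2.7, 2.2, 2.8]
finger_gap: 0.526
grasp_force: 27.5
t: 18.35
eef_pos: [0.5168, -0.1171, 0.1489]
ee_rot: [-180.0, 0.0, -169.1]
wrist_force: [2.7, 2.2, 7.0]
finger_gap: 0.53
grasp_force: 27.7
```

Dropped fully, about 5 mm. Now forward, following the 8 mm pitch (8° to 0.18 mm).

```bash
python3 jog.py '[[[0.4,0,0,-0.006,0.4],[0.4,0,0,0.0036,0.8],[0.4,0,0,0.0036,0.8],[0.4,0,0,0.0036,0.8],[0.4,0,0,0,0]]]'; python3 jog.py '[[[0.4,0,0,0.0036,0.8],[0.4,0,0,0.0036,0.8],[0.4,0,0,0.0036,0.8],[0.4,0,0,0.0036,0.8],[0.4,0,0,0,0]]]'
```

```text
t: 18.85
eef_pos: [0.5168, -0.1171, 0.1484]
ee_rot: [-180.0, 0.0, 162.8]
wrist_force: [2.8, 2.0, 4.1]
finger_gap: 0.53
grasp_force: 27.5
t: 19.35
eef_pos: [0.5168, -0.1171, 0.1476]
ee_rot: [180.0, 0.0, 131.0]
wrist_force: [1.8, 2.5, 5.0]
finger_gap: 0.528
grasp_force: 27.5
```

To row units: 0.00018 m is 0.0036, 8 degrees is 0.8.

```bash
python3 jog.py '[[[0.4,0,0,0.0036,0.8],[0.4,0,0,0.0036,0.8],[0.4,0,0,0.0036,0.8],[0.4,0,0,0.0036,0.8],[0.4,0,0,0.0036,0.8],[0.4,0,0,0.0036,0.8],[0.4,0,0,0,0]]]'; python3 jog.py '[[[0.4,0,0,0.0034,0.8],[0.4,0,0,0.0034,0.8],[0.4,0,0,0.0034,0.8],[0.4,0,0,0.0034,0.8],[0.4,0,0,0.0034,0.8],[0.4,0,0,0.0034,0.8],[0.4,0,0,0,0]]]'
```

```text
t: 20.05
eef_pos: [0.5168, -0.117, 0.1465]
ee_rot: [180.0, -0.0, 83.0]
wrist_force: [4.1, 1.8, 6.3]
finger_gap: 0.532
grasp_force: 27.6
t: 20.75
eef_pos: [0.5168, -0.117, 0.1454]
ee_rot: [-180.0, -0.0, 35.0]
wrist_force: [3.1, 2.5, 6.2]
finger_gap: 0.531
grasp_force: 27.7
```

```bash
python3 jog.py '[[[0.4,0,0,0.0036,0.8],[0.4,0,0,0.0036,0.8],[0.4,0,0,0.0036,0.8],[0.4,0,0,0.0036,0.8],[0.4,0,0,0.0036,0.8],[0.4,0,0,0.0036,0.8],[0.4,0,0,0,0]]]';python3 -c "
from h import *
to([.5163,-.1172,.153])"
```

```text
t: 21.45
eef_pos: [0.5169, -0.117, 0.1443]
ee_rot: [-180.0, 0.0, -13.0]
wrist_force: [4.1, 2.4, 7.5]
finger_gap: 0.531
grasp_force: 27.7
t 21.45 pos [ 0.5169 -0.117   0.1443] rot [-1.7997e+02  1.0000e-02 -1.2980e+01] q [-21.   33.9  49.6 107.8 -32.   53.3 -59.2] F [4.1 2.4 7.5] gap 0.531
tool delta to [ 0.5163 -0.1172  0.153 ] [-0.0005  0.0003 -0.0087]
```

To row units: -0.0004 m is -0.008.

```bash
python3 jog.py '[[[0.4,0,0,-0.008,0],[1,0,0,0,0],[1,0,0,0,0],[1,0,0,0,0],[1,0,0,0,0]]]'
python3 - <<'E'
from h import *
from bench import manip
c=manip.read_camera("wrist");np.savez("pics/w7.npz",**c);print(proj(c,(.5168,-.117,.1725)));to([.5168,-.117,.1445])
cv2.imwrite("pics/w7.png",c["frame"][...,::-1])
E
```

```text
t: 21.95
eef_pos: [0.5159, -0.1173, 0.1442]
ee_rot: [180.0, 0.1, -13.1]
wrist_force: [0.1, -1.1, 0.0]
finger_gap: 0.997
grasp_force: 0.0
[282.12356218 308.71023601]
t 22.0 pos [ 0.5161 -0.1172  0.1443] rot [ 1.7999e+02  6.0000e-02 -1.3070e+01] q [-21.   33.8  49.6 107.9 -31.9  53.3 -59.3] F [ 0.4 -0.5  0. ] gap 1.001
tool delta to [ 0.5168 -0.117   0.1445] [ 0.0006 -0.0004 -0.0002]
```

View pics/w7.png

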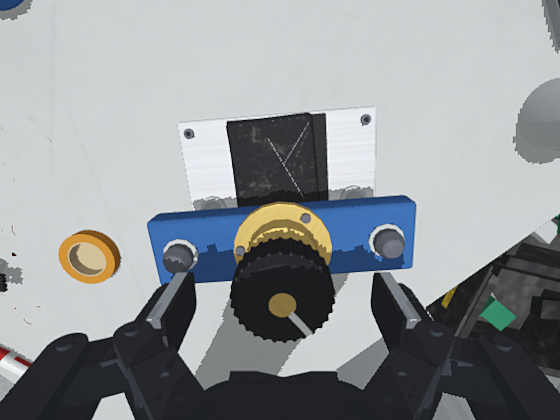

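The knob is centred at (283,305), its white line runs to (311,335), and the screw stayed in place. Next I'll turn the open gripper back.

```bash
python3 jog.py '[[[1,0.006,-0.004,0,-0.8],[1,0,0,0,-0.8],[1,0,0,0,-0.8],[1,0,0,0,-0.8],[1,0,0,0,-0.8],[1,0,0,0,-0.8],[1,0,0,0,-0.8],[1,0,0,0,-0.8],[1,0,0,0,-0.8],[1,0,0,0,-0.8],[1,0,0,0,-0.8],[1,0,0,0,-0.8],[1,0,0,0,-0.8],[1,0,0,0,-0.8],[1,0,0,0,-0.8],[1,0,0,0,-0.8],[1,0,0,0,-0.8],[1,0,0,0,-0.8],[1,0,0,0,-0.8],[1,0,0,0,0]]]'
python3 - <<'E'
from h import *
c=np.load("pics/w7.npz");a=ray(c,(283,305),.1725);b=ray(c,(311,335),.1725);print(a,"line",np.degrees(np.arctan2(*(b-a)[1::-1])))
to([.5168,-.117,.1445])
E
```

```text
t: 24.0
eef_pos: [0.5166, -0.1173, 0.1445]
ee_rot: [-180.0, -0.0, 139.0]
wrist_force: [-0.1, -0.3, 0.2]
finger_gap: 1.002
grasp_force: 0.0
[ 0.51856731 -0.11780105  0.1725    ] line -154.48332251006988
t 24.0 pos [ 0.5166 -0.1173  0.1445] rot [-1.7999e+02 -2.0000e-02  1.3902e+02] q [  6.5  25.8   5.3 107.5  -3.1  46.9  62.5] F [-0.1 -0.3  0.2] gap 1.002
tool delta to [ 0.5168 -0.117   0.1445] [ 0.0001  0.0004 -0.    ]
```

```bash
python3 jog.py '[[[1,0,0.006,0,0],[0.4,0,0,0,0],[0.4,0,0,0,0],[0.4,0,0,0,0],[0.4,0,0,0,0],[0.4,0,0,0,0],[0.4,0,0,0,0],[0.4,0,0,0,0]]]' 25
```

```text
t: 24.8
eef_pos: [0.517, -0.1169, 0.1447]
ee_rot: [-180.0, -0.0, 138.9]
wrist_force: [-2.6, -0.1, 3.9]
finger_gap: 0.533
grasp_force: 25.6
```

To row units: 0.00018 m is 0.0036, 8 degrees is 0.8.

```bash
python3 jog.py '[[[0.4,0,0,0.0036,0.8],[0.4,0,0,0.0036,0.8],[0.4,0,0,0.0036,0.8],[0.4,0,0,0.0036,0.8],[0.4,0,0,0.0036,0.8],[0.4,0,0,0,0]]]'
```

```text
t: 25.4
eef_pos: [0.517, -0.1168, 0.1437]
ee_rot: [-180.0, 0.0, 98.8]
wrist_force: [-2.2, -1.6, 3.5]
finger_gap: 0.526
grasp_force: 25.8
```

Tracking well, with 116° left.

To row units: 0.00018 m is 0.0036, 8 degrees is 0.8.

```bash
python3 jog.py '[[[0.4,0,0,0.0036,0.8],[0.4,0,0,0.0036,0.8],[0.4,0,0,0.0036,0.8],[0.4,0,0,0.0036,0.8],[0.4,0,0,0.0036,0.8],[0.4,0,0,0.0036,0.8],[0.4,0,0,0.0036,0.8],[0.4,0,0,0,0]]]'; python3 jog.py '[[[0.4,0,0,0.0034,0.8],[0.4,0,0,0.0034,0.8],[0.4,0,0,0.0034,0.8],[0.4,0,0,0.0034,0.8],[0.4,0,0,0.0034,0.8],[0.4,0,0,0.0034,0.8],[0.4,0,0,0.0034,0.8],[0.4,0,0,0.002,0.4],[0.4,0,0,0,0],[0.4,0,0,0,0]]]'
python3 - <<'E'
from h import *
from bench import manip
to([.5168,-.117,.1409])
c=manip.read_camera("wrist");np.savez("pics/w8.npz",**c);s=manip.read_camera("scene")
cv2.imwrite("pics/w8.png",np.hstack([cv2.resize(s["frame"][150:320,150:410],None,fx=1.5,fy=1.5)[:255],c["frame"][165:420,90:470]])[...,::-1])
E
```

```text
t: 26.2
eef_pos: [0.5171, -0.1169, 0.1424]
ee_rot: [180.0, 0.0, 42.9]
wrist_force: [-2.7, -0.5, 5.1]
finger_gap: 0.533
grasp_force: 25.9
t: 27.2
eef_pos: [0.5171, -0.1171, 0.1411]
ee_rot: [180.0, 0.0, -16.8]
wrist_force: [-2.5, 0.0, 5.5]
finger_gap: 0.532
grasp_force: 26.0
t 27.2 pos [ 0.5171 -0.1171  0.1411] rot [ 1.7997e+02  1.0000e-02 -1.6850e+01] q [-21.4  34.4  50.4 108.  -32.9  53.3 -62.2] F [-2.5  0.   5.5] gap 0.532
tool delta to [ 0.5168 -0.117   0.1409] [-0.0003  0.      0.0002]
```

View pics/w8.png

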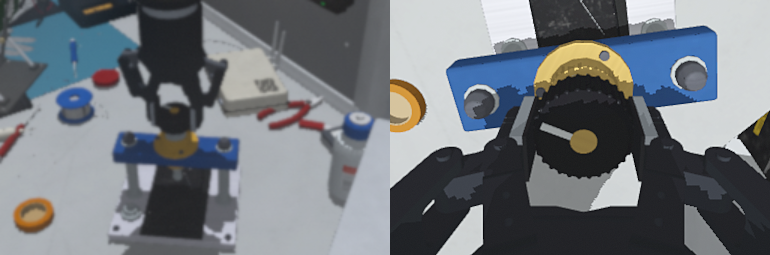

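Still gripped, with the line from (284,307) to (242,291) in full-frame pixels. I'll check the angle and relax the push.

The manual's scale: shifts go in shares of 50 mm and turns go in units of 10 degrees. Converting my numbers, -0.0003 m is -0.006.

```bash
python3 jog.py '[[[0.4,0,0,-0.006,0],[0.4,0,0,0,0],[0.4,0,0,0,0]]]'
python3 - <<'E'
from h import *
c=np.load("pics/w8.npz");a=ray(c,(284,307),.1687);b=ray(c,(242,291),.1687);print(a,"line",np.degrees(np.arctan2(*(b-a)[1::-1])))
E
```

```text
t: 27.6
eef_pos: [0.5171, -0.1171, 0.1413]
ee_rot: [180.0, -0.0, -17.0]
wrist_force: [-1.0, -1.7, 1.8]
finger_gap: 0.53
grasp_force: 25.6
[ 0.51816591 -0.11761867  0.1687    ] line 49.11248387188753
```

```bash
python3 -c "
from bench import manip
print(manip.hand_in())"
```

```text
the job is handed in; nothing more can be done
None
```

The job is handed in, with no verdict returned: the tape roll lies flat on the desk clear of the press, the screw dropped into its thread after about 64° of back turn and was then turned one full turn forward (about 13 mm sunk), and the gripper still holds the knob.

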